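# Open the pass barrier and send the dish through

### The arm

A 6-joint arm with a two-finger parallel gripper is mounted at the origin on the work surface. World frame = base frame: x ahead of the robot, y to its left, z up, the work surface at z = 0. Lengths are in mm, angles in rad, forces in N, time in s.
With the tool pointing down it reaches from about 350 to 775 mm from the base axis. Payload 7.3 kg.
Tool frame: the origin (TCP) lies midway between the tips of the shut fingers; the grasp point (between the pads) lies 19 mm behind it (grasp_offset is the z of the grasp point in the tool frame, in mm); z points along the fingers, y is the direction in which the jaws open and shut (so a half turn about z gives the same grasp; the last joint's range is limited). The gripper opens to 92 mm and grips with 3 to 60 N. Pads are 19 mm wide; open, the fingers measure 130 mm over their backs; the gripper's body (75 mm by 190 mm) begins 47 mm behind the grasp point.
Start: joints at [1.117, 0.342, 1.524, -0, 1.275, -0.146], TCP at [159.041, 500.351, 226.741] pointing down, gripper open.
Joint ranges: [-2.53, 2.53], [-0.77, 2.02], [0.04, 2.7], [-1, 4.14], [0.28, 2.66], [-3.11, 3.11]. Speed limits (rad/s): [2.57, 2.57, 3.14, 3.14, 3.14, 3.14].

### API

Orientations are given as [roll, pitch, yaw] about the fixed x, y, z axes, in that order (R = Rz(yaw) Ry(pitch) Rx(roll)).
In Python, from plant import get_obs, capture, camera_model, close_job, boxes_of, regions_of, place_of, grasp_offset gives the robot as it stands. The module is installed in compiled form; this text tells all that it offers.
- The arm moves only by the tool send_rows, never from a script. Its argument "targets" is a list that holds one entry, the list of rows, each a list of 7 numbers: the turn, a rotation vector about the tool's x, y, z in degrees, then the shift along the tool's x, y, z in mm, then the closure, from -1 (fully open) to 1 (shut). A call has 1 to 5 rows; each row is the pose to reach, as a shift and turn from the pose commanded when the call began, along the tool's axes at that moment; what a row does not reach only later rows make up. A row lasts 1/12 s, in which the tool goes at most 41.7 mm and 7.16 degrees, less where a joint would pass 70% of its speed; a pose out of reach is approached as far as the arm can. A call with a gripper value outside its range is refused whole. The fingers move at their own pace and stop on an object; the grip force is fixed at half the most. Time passes only in rows, so rows that repeat a pose let the fingers close. It gives the time, the measured TCP pose, the force and the opening at its end, in the units of the state.
- get_obs(): the state, without advancing time (a new reading comes with each control period).
- capture(name): name is "side" or "top" or "wrist"; returns the picture (384x512x3 uint8, red, green, blue); there is no depth.
- camera_model(name): a dict with "K" (3x3 intrinsics, pixels), "k1" (the pictures are not rectified: a ray, as slopes to the right and down, at radius r is drawn at 1 + k1 r^2 times it, then the intrinsics apply), "world_to_cam" (4x4, takes a point from world to camera coordinates). Camera axes: x right, y up, looking along -z (the intrinsics and any distortion apply to the point x, -y, -z); pixel columns grow to the right and rows downward; lengths in mm; the calibration is good to about 2 mm. A picture is of the moment at which its call begins: read the wrist's pose just before it. camera_model takes no time and is no camera call; for the wrist camera it gives the pose at the moment of the call.
- close_job(): hands the job in, once; it reports no verdict.
Trained networks look in the newest picture that a camera, given by its name, has taken for a name from the list of things; names that differ only in an ending like _2 or _b are one class to them, and where a whole thing is asked for, a point or a joint stands for the part that bears it (a point fixed in the world has none). Each returns a list of dicts, best first, with "conf" (0 to 1); they miss things now and then, are a little off and sometimes report something else, mostly with a low value. They report only what shows in the picture. A call takes as long as a camera call.
- boxes_of(label, camera): "location" ([row, column] in pixels, amid what is visible of it).
- regions_of(label, camera): "region" (384x512 bool, what is visible of it) and "location" ([row, column] in pixels, amid what is visible of it).
- place_of(label, camera): "location" ([row, column] in pixels: a listed point, or the origin of a listed thing).
The state is a dict: "time": time; "joint_positions": joint angles; "dq": joint speeds; "tau": joint torques, N m; "tool_pos": TCP position; "tcp_rot": TCP orientation; "contact_force": force on the tool from outside, world axes, zero at the start; "moment": the same for the moment, N m; "grip_width": finger opening in mm.
Only numpy, scipy, OpenCV 4.12 (cv2) and the standard library are available. Lean on these libraries where they do the work, as an engineer would, in place of code of your own. Each camera call takes 0.05 s, during which the arm holds its last target.

### The job

Push the counterweighted barrier arm of the pick-up lane up past its balance point, so that it stays raised by itself. Then gently push the tall white crock that stands in the lane along it, without lifting it, until the whole crock is past the barrier, and leave it standing there. Leave everything else on the bench where it stands.

Things in the scene. Friction and masses are not known exactly. Their poses are not given: they have to be found in the camera images.
- lane: fixed pick-up lane: white strip 6 mm thick between steel rails 28 mm high, 120 mm apart inside, along this body's y from -260 (open end) to an end stop at +238 mm. Origin on the bench at mid-lane, below the barrier arm; x across, away from the robot, z up. Barrier post beyond the +x rail; a thin arm rest, 77 mm high, on the -x rail at y = 0
- barrier (a joint): barrier arm's angle: 0 lowered (level across the lane at y = 0 of lane, 18 mm wide, 16 mm thick, underside 77 mm above the bench), growing as the free end rises, to 1.45 at its stop, nearly upright. About 1.5 N up at the push bar lifts it; a weight above the hinge makes it fall back below its balance point near 0.7, and swing on up by itself beyond it
- push_bar (a point): middle of the black push bar across the arm's free end, on the robot's side of the lane: round rod 16 mm thick, 110 mm long, parallel to y of lane, the arm joining at its middle, 235 mm from the hinge. Lowered, its centre is 85 mm above the bench, with free space below and in front
- barrier_hinge (a point): middle of the barrier arm's hinge axis, which is parallel to y of lane; fixed at x = 110, y = 0, z = 85 mm in lane
- crock: the same crock as crock_mid; origin at the centre of its underside
- crock_mid (a point): centre (half-way up) of the tall white ceramic crock, a straight-sided open pot 100 mm across, 90 mm tall, wall 5 mm, about 0.5 kg, standing on the lane's strip at the -y side of the barrier; too tall to pass below the lowered arm. Its z axis points up
- mill: wooden pepper mill, 52 mm across, 112 mm tall, origin under its foot; a bystander on the robot's side of the lane
- low_bowl: low white ceramic bowl, 120 mm across, 42 mm tall, origin under its foot; a bystander on the robot's side of the lane
- squeeze_bottle: white plastic squeeze bottle, 56 mm across, 175 mm tall, origin under its foot; a bystander just beyond the lane, near the post
- tub: open paper tub, 86 mm across, 70 mm tall, origin under its foot; a bystander just beyond the lane, near the post
- oil_jar: amber glass jar with a steel cap, 64 mm across, 110 mm tall, origin under its foot; a bystander to the robot's left
- spoon: steel spoon lying on the table, origin under its middle; a bystander to the robot's left
- small_tub: open paper tub, 80 mm across, 60 mm tall, origin under its foot; a bystander to the robot's right

How it is judged (in metres and radians):
On the way, in this order (a step that is already met when the one before it is completed fails the run):
1. the barrier arm is up at its stop while the crock still stands before the barrier (value of joint barrier above 1.3 rad and y of crock_mid in the frame of lane below -0.05 m), for 0.3 s.
2. the whole crock is past the barrier, still in the lane and upright (y of crock_mid in the frame of lane above 0.06 m and x of crock_mid in the frame of lane between -0.03 and 0.03 m and angle between crock_mid's own z axis and vertical below 0.15 rad), for 0.2 s.
At the end, for the whole second after the job is handed in: the barrier stays up by itself (over 1.2 rad), and the crock stands upright and at rest on the lane's strip between the rails, its centre at least 60 mm beyond the barrier arm's plane (y of lane); everything else is within 30 mm of where it stood, and upright (all of step 2 and value of joint barrier above 1.2 rad and height (world z) of crock_mid below 0.058 m and linear speed of crock below 0.02 m/s and velocity of joint barrier below 0.1 rad/s); the robot touches nothing.
It fails at once if the crock is lifted off the lane (more than 12 mm) (height (world z) of crock_mid above 0.063 m).
It fails at once if the crock is tipped (more than 0.35 rad) (angle between crock_mid's own z axis and vertical above 0.35 rad).
It fails at once if the crock is squeezed or shoved hard (more than 25 N from the fingers) (contact force between the fingers and crock above 25 N).
It fails at once if a bystander is moved by more than 30 mm or tipped over (distance of any of mill, low_bowl, squeeze_bottle, tub, oil_jar, spoon, small_tub from where it was at the start of the episode above 0.03 m or angle between any of mill, low_bowl, squeeze_bottle, tub, oil_jar, small_tub's own z axis and vertical above 0.4 rad).
It also fails if it takes over 56 s, if anything falls off the work surface, if the arm or the gripper's body presses on something with over 40 N, if the wrist force passes 120 N, or if a joint passes its speed limit or range.

## Working session

There is one attempt and no reset: what is moved stays moved. The work goes in short steps, Python scripts to look and compute and a tool call to move; the robot and the scene stay as the last step left them, time stands still between calls to the robot, and variables do not carry over. Pictures are saved under pics/ and viewed, and the job is handed in when it is done.

Besides the shell and the picture viewer there is one more tool, called as a command line: name --argument value ..., lists and objects as JSON in quotes. send_rows: Moves the arm, as the interface text tells. Its arguments: {"type":"object","properties":{"targets":{"type":"array","items":{"type":"array","items":{"type":"array","items":{"type":"number"}}}}},"required":["targets"]}

```bash
mkdir -p pics; ls
cat > h.py <<'E'
import numpy as np,cv2
from plant import *
from scipy.spatial.transform import Rotation as R
def proj(P,cm):
    P=np.atleast_2d(P).astype(float);T=np.array(cm["world_to_cam"]);K=np.array(cm["K"])
    c=P@T[:3,:3].T+T[:3,3]; s=np.c_[c[:,0]/-c[:,2],-c[:,1]/-c[:,2]]
    s=s*(1+cm["k1"]*(s**2).sum(1,keepdims=True))
    return np.c_[s[:,0]*K[0,0]+K[0,2],s[:,1]*K[1,1]+K[1,2]]
def ray(rc,cm):
    K=np.array(cm["K"]);T=np.array(cm["world_to_cam"])
    d=np.array([(rc[1]-K[0,2])/K[0,0],(rc[0]-K[1,2])/K[1,1]]);s=d.copy()
    for _ in range(30): s=d/(1+cm["k1"]*(s@s))
    v=T[:3,:3].T@np.array([s[0],-s[1],-1]);o=-T[:3,:3].T@T[:3,3]
    return o,v
def atz(rc,cm,z):
    o,v=ray(rc,cm);return o+v*(z-o[2])/v[2]
def save(im,n): cv2.imwrite(f"pics/{n}.png",cv2.cvtColor(im,cv2.COLOR_RGB2BGR))
E
python3 - <<'E'
from h import *
o=get_obs();print(o["time"],o["tool_pos"],o["tcp_rot"],o["grip_width"],grasp_offset)
for n in("top","side"):
    save(capture(n),n+"0");cm=camera_model(n)
    T=np.array(cm["world_to_cam"]);print(n,-T[:3,:3].T@T[:3,3])
    for l,z in[("lane",0),("push_bar",85),("barrier_hinge",85),("crock",6),("crock_mid",51),("mill",0),("low_bowl",0),("squeeze_bottle",0),("tub",0),("oil_jar",0),("spoon",0),("small_tub",0)]:
        for r in place_of(l,n)[:2]: print(l,round(r["conf"],2),np.round(r["location"]),np.round(atz(r["location"],cm,z)))
print(get_obs()["time"])
E
```

```text
pics
0.0 [158.84319478 499.94167771 226.01917115] [-3.13999686e+00 -2.29700482e-04  2.83381308e+00] 91.81603684756267 -18.8
top [ 393.43030961   28.57573648 1298.82536077]
lane 0.79 [165. 228.] [644. 130.   0.]
push_bar 0.89 [196. 238.] [523.  92.  85.]
barrier_hinge 0.77 [126. 224.] [758. 133.  85.]
barrier_hinge 0.68 [193. 134.] [542. 434.  85.]
crock 0.87 [156. 274.] [671. -32.   6.]
crock_mid 0.77 [151. 272.] [677. -26.  51.]
mill 0.48 [212. 180.] [482. 298.   0.]
low_bowl 0.65 [197. 294.] [526. -99.   0.]
squeeze_bottle 0.8 [117. 255.] [816.  30.   0.]
tub 0.91 [138. 179.] [747. 302.   0.]
oil_jar 0.64 [196. 133.] [542. 464.   0.]
oil_jar 0.22 [194. 297.] [ 534. -109.    0.]
spoon 0.87 [246. 149.] [366. 405.   0.]
small_tub 0.95 [210. 382.] [ 470. -405.    0.]
side [  52.80354923 -710.08580205  880.31361646]
lane 0.94 [192. 256.] [644. 115.   0.]
lane 0.37 [185. 303.] [800.  38.   0.]
push_bar 0.94 [189. 229.] [524. 104.  85.]
barrier_hinge 0.94 [158. 277.] [757. 137.  85.]
crock 0.92 [207. 290.] [684. -28.   6.]
crock_mid 0.68 [199. 290.] [677. -33.  51.]
mill 0.56 [187. 194.] [477. 278.  -0.]
low_bowl 0.94 [244. 273.] [ 534. -117.    0.]
low_bowl 0.56 [186. 230.] [587. 201.  -0.]
squeeze_bottle 0.61 [187. 305.] [802.  28.   0.]
tub 0.68 [242. 267.] [ 525. -101.   -0.]
tub 0.63 [157. 250.] [752. 303.  -0.]
oil_jar 0.74 [159. 188.] [549. 452.   0.]
spoon 0.65 [185. 153.] [362. 387.   0.]
spoon 0.62 [158. 188.] [548. 457.  -0.]
small_tub 0.96 [322. 322.] [ 470. -404.    0.]
1.3
```

Run:
```python
import cv2
for n in("top0","side0"):
    im=cv2.imread(f"pics/{n}.png")
    c=im[80:300,100:420]
    cv2.imwrite(f"pics/{n}z.png",cv2.resize(c,(800,550),interpolation=cv2.INTER_CUBIC))
```

```text
(no output)
```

View pics/top0z.png

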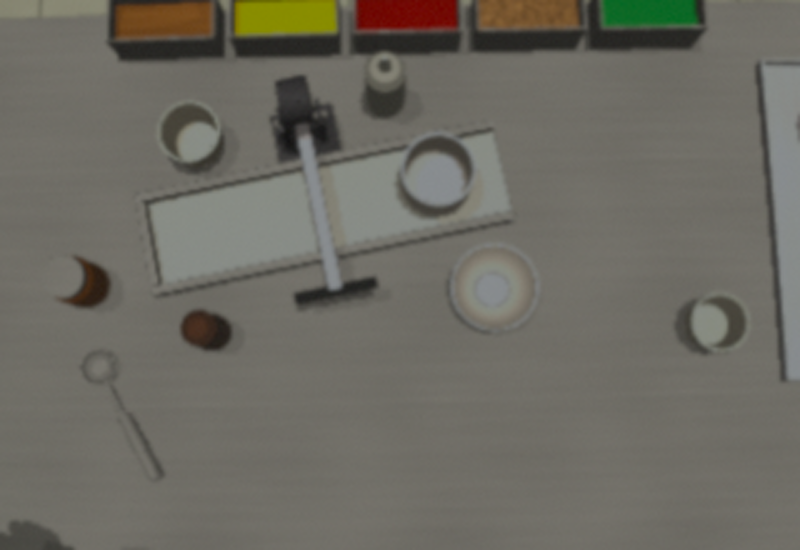

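View pics/side0z.png

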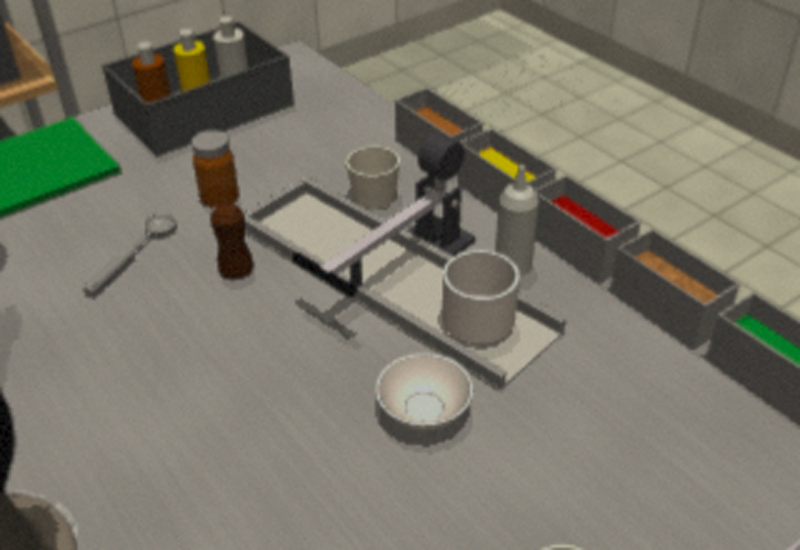

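The top view shows the lane tilted, with the open end on the right (crop ≈500,170). The crock is at ≈(437,172), the push bar at ≈(335,291), the bowl at ≈(494,288) and the mill at ≈(205,330). I'll refine the lane pose with both cameras and add a move helper.

```bash
cat >> h.py <<'E'
import json,os
def lane():
    return json.load(open("lane.json"))  # x,y,yaw
def L2W(p):
    x,y,t=lane();return np.array([x+p[0]*np.cos(t)-p[1]*np.sin(t),y+p[0]*np.sin(t)+p[1]*np.cos(t),p[2]])
def W2L(p):
    x,y,t=lane();d=np.array(p)-[x,y,0];return np.array([d[0]*np.cos(t)+d[1]*np.sin(t),-d[0]*np.sin(t)+d[1]*np.cos(t),d[2]])
def toolR(zl,yl):
    """tool axes given z dir & approx y dir in lane frame -> world R"""
    z=np.array(zl,float);z/=np.linalg.norm(z);y=np.array(yl,float);y-=z*(y@z);y/=np.linalg.norm(y)
    return R.from_euler("z",lane()[2]).as_matrix()@np.c_[np.cross(y,z),y,z]
def plan(p,Rt=None,o=None):
    o=o or get_obs();Rc=R.from_euler("xyz",o["tcp_rot"]).as_matrix()
    if Rt is None:Rt=Rc
    rv=R.from_matrix(Rc.T@Rt).as_rotvec(degrees=True)
    sh=Rc.T@(np.array(p)-o["tool_pos"])
    print("turn",np.round(rv,1),"|",round(np.linalg.norm(rv),1),"shift",np.round(sh,1),"|",round(np.linalg.norm(sh),1))
def st():
    o=get_obs();print("t",round(o["time"],2),"q",np.round(o["joint_positions"],2),"tcpW",np.round(o["tool_pos"],1),"F",np.round(o["contact_force"],1),"w",round(o["grip_width"],1))
    Rc=R.from_euler("xyz",o["tcp_rot"]).as_matrix();Rl=R.from_euler("z",-lane()[2]).as_matrix()@Rc
    print("lane tcp",np.round(W2L(o["tool_pos"]),1),"y",np.round(Rl[:,1],2),"z",np.round(Rl[:,2],2));return o
E
python3 - <<'E'
from h import *
from scipy.optimize import least_squares
ct,cs=camera_model("top"),camera_model("side")
f=lambda c:(c[0]/2.5+100,c[1]/2.5+80)
# outer rail top corners, guess rail thickness t
obs=[]
top=[((-1,238),(157,292)),((1,238),(140,197)),((1,-260),(492,128)),((-1,-260),(511,219))]
side=[((-1,-260),(503,383)),((1,-260),(563,325)),((1,238),(305,184)),((-1,238),(248,220))]
def res(p,full=False):
    x,y,t,w=p;c,s=np.cos(t),np.sin(t);out=[]
    for cm,lst in((ct,top),(cs,side)):
        for (sx,ly),px in lst:
            lx=sx*(60+w); ly2=ly+(w if ly>0 else 0); 
            q=proj([x+lx*c-ly2*s,y+lx*s+ly2*c,28 if not (cm is cs and sx<0 and ly<0) else 0],cm)[0]
            out+=list(q-f(px))
    for cm,hp,bp in((ct,(126,224),(196,238)),(cs,(158,277),(189,229))):
        for lx,(r,cc) in((110,hp),(-125,bp)):
            q=proj([x+lx*c,y+lx*s,85],cm)[0]; out+=[q[0]-cc,q[1]-r]
    return np.array(out)
r=least_squares(res,[648,118,.157,6],loss="soft_l1");print(r.x);print(np.round(r.fun.reshape(-1,2),1))
json.dump(list(r.x[:3]),open("lane.json","w"))
for n,p in dict(crock=(678,-30),mill=(480,288),bowl=(530,-108),bottle=(809,29),tub=(750,302)).items():print(n,W2L([*p,0]).round())
print("bar",L2W([-125,0,85]));st()
for n,cm in(("top0",ct),("side0",cs)):
    im=cv2.imread(f"pics/{n}.png")
    P=[L2W([sx*60,y,6]) for sx in(-1,1) for y in(-260,238)]+[L2W([-125,d,85]) for d in(-55,0,55)]+[L2W([110,0,85])]
    im=cv2.resize(im[80:300,100:420],(800,550))
    for q in proj(P,cm):cv2.circle(im,(int((q[0]-100)*2.5),int((q[1]-80)*2.5)),3,(0,0,255),-1)
    cv2.imwrite(f"pics/{n}o.png",im)
E
```

```text
[6.45150176e+02 1.22408049e+02 1.78329648e-01 4.04284798e+00]
[[ 0.6 -2. ]
 [ 1.4  0. ]
 [ 1.9 -0.7]
 [ 2.4 -1.8]
 [-0.3  2.3]
 [-0.1 -1.4]
 [ 0.4 -2. ]
 [-1.2 -2.1]
 [-2.4  1.8]
 [-3.   0.4]
 [-1.6  0.3]
 [ 0.   0.5]]
crock [   5. -156.    0.]
mill [-133.  192.    0.]
bowl [-154. -206.    0.]
bottle [ 145. -121.    0.]
tub [135. 158.   0.]
bar [522.13250569 100.23480368  85.        ]
t 1.3 q [ 1.12  0.34  1.52  0.    1.28 -0.15] tcpW [159.  500.4 226.7] F [ 0.2 -0.3 -0.2] w 91.7
lane tcp [-411.4  458.2  226.7] y [0.47 0.88 0.  ] z [ 0.  0. -1.]
```

View pics/top0o.png

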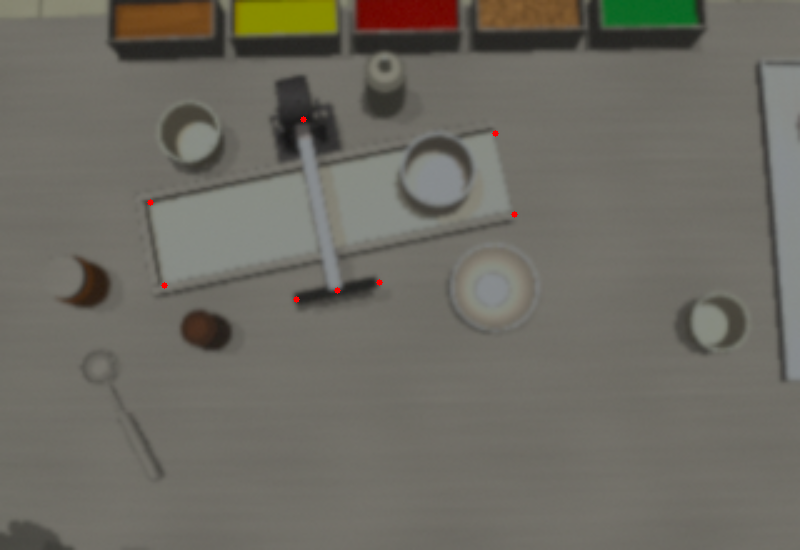

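View pics/side0o.png

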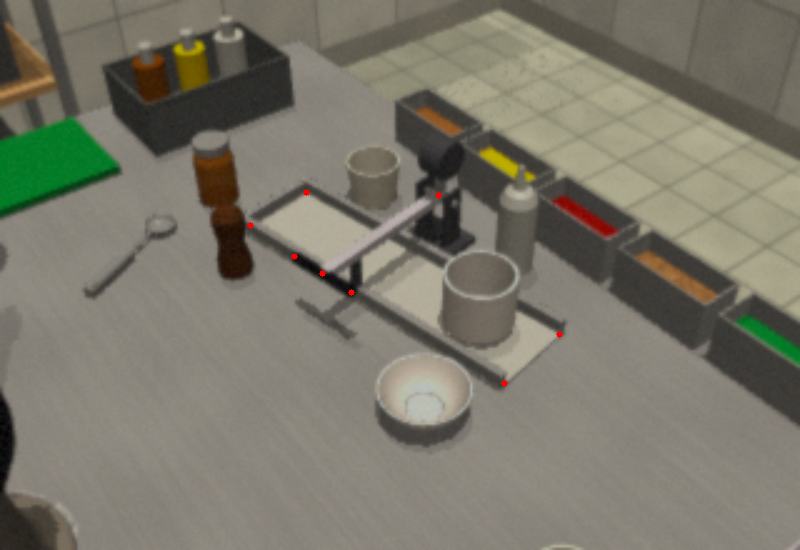

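The model points land on the lane corners and the bar in both views, to within about 2 px. I'll transit next: tool still down, to a staging point in front of and to the right of the bar, jaws turned diagonal.

Run:
```python
from h import *
o=st()
plan([380,-20,260],toolR([0,0,-1],[-.7,.7,0]),o)
```

```text
t 1.3 q [ 1.12  0.34  1.52  0.    1.28 -0.15] tcpW [159.  500.4 226.7] F [ 0.2 -0.3 -0.2] w 91.7
lane tcp [-411.4  458.2  226.7] y [0.47 0.88 0.  ] z [ 0.  0. -1.]
turn [  0.    0.  -72.9] | 72.9 shift [-368.2 -429.   -33.3] | 566.3
```

send_rows --targets '[[[0,0,-7,-32,-23,-8,0],[0,0,-14,-64,-46,-16,0],[0,0,-21,-96,-70,-24,0],[0,0,-28,-128,-93,-32,0],[0,0,-35,-160,-116,-40,0]]]'

```text
time: 1.72
tool_pos: [267.1, 353.7, 263.8]
tcp_rot: [3.141, 0.0, -2.89]
contact_force: [1.2, 1.1, 0.4]
grip_width: 63.6
```

Run:
```python
from h import *
o=st()
plan([380,-20,260],toolR([0,0,-1],[-.7,.7,0]),o)
```

```text
t 1.72 q [ 0.75  0.16  1.67 -0.    1.32 -1.07] tcpW [267.1 353.7 263.8] F [1.2 1.1 0.4] w 63.6
lane tcp [-331.   294.7  263.8] y [-0.07  1.    0.  ] z [ 0.  0. -1.]
turn [  0.    0.  -40.8] | 40.8 shift [ -16.3 -390.1    3.7] | 390.4
```

send_rows --targets '[[[0,0,-7,-2,-39,0,1],[0,0,-14,-4,-78,0,1],[0,0,-21,-6,-117,0,1],[0,0,-28,-8,-156,0,1],[0,0,-35,-9,-195,0,1]]]'

```text
time: 2.13
tool_pos: [316.0, 193.0, 263.5]
tcp_rot: [-3.141, 0.001, -2.384]
contact_force: [1.2, -0.0, -0.2]
grip_width: 29.7
```

Run:
```python
from h import *
o=st()
plan([380,-20,260],toolR([0,0,-1],[-.7,.7,0]),o)
```

```text
t 2.13 q [ 0.34  0.02  1.83  0.    1.3  -1.99] tcpW [316.  193.  263.5] F [ 1.2 -0.  -0.2] w 29.7
lane tcp [-311.4  127.8  263.5] y [-0.55  0.84 -0.  ] z [ 0.  0. -1.]
turn [ -0.    0.  -11.8] | 11.8 shift [  99.8 -198.7    3.5] | 222.4
```

Joint 6 would run out of range in this jaw turn, so I'm going for the half-turned equivalent instead.

send_rows --targets '[[[0,0,7,20,-35,0,1],[0,0,14,40,-70,0,1],[0,0,21,60,-105,0,1],[0,0,28,80,-140,0,1],[0,0,35,97,-175,0,1]]]'

```text
time: 2.55
tool_pos: [364.3, -1.6, 263.7]
tcp_rot: [-3.141, 0.001, -3.006]
contact_force: [1.7, 0.4, 0.0]
grip_width: 0.8
```

send_rows --targets '[[[0,0,7,0,0,0,1],[0,0,14,0,0,0,1],[0,0,21,0,0,0,1],[0,0,28,0,0,0,1],[0,0,35,0,0,0,1]]]'

```text
time: 2.97
tool_pos: [364.6, 0.2, 263.4]
tcp_rot: [3.141, 0.0, 2.665]
contact_force: [0.1, -0.2, 0.0]
grip_width: 0.2
```

send_rows --targets '[[[0,0,7,0,0,0,1],[0,0,14,0,0,0,1],[0,0,21,0,0,0,1],[0,0,28,0,0,0,1],[0,0,35,0,0,0,1]]]'

```text
time: 3.38
tool_pos: [364.6, 0.4, 263.4]
tcp_rot: [3.141, 0.0, 2.055]
contact_force: [-0.0, -0.3, -0.1]
grip_width: 0.1
```

send_rows --targets '[[[0,0,7,0,0,0,1],[0,0,14,0,0,0,1],[0,0,21,0,0,0,1],[0,0,28,0,0,0,1],[0,0,35,0,0,0,1]]]'

```text
time: 3.8
tool_pos: [364.6, 0.4, 263.4]
tcp_rot: [3.141, -0.0, 1.444]
contact_force: [0.8, 0.5, 0.6]
grip_width: 0.1
```

Run:
```python
from h import *
o=st()
plan([380,-20,260],toolR([0,0,-1],[.7,-.7,0]),o)
a=np.radians(60);plan([380,-20,200],toolR([np.cos(a)*.7,np.cos(a)*.7,-np.sin(a)],[.7,-.7,0]),o)
```

```text
t 3.8 q [-0.21  0.01  1.84  0.    1.3  -0.08] tcpW [364.6   0.4 263.4] F [0.8 0.5 0.6] w 0.1
lane tcp [-297.8  -70.3  263.4] y [ 0.95 -0.3   0.  ] z [ 0. -0. -1.]
turn [ 0.  -0.  27.5] | 27.5 shift [-18.3  17.9   3.4] | 25.8
turn [-7.1 29.2 26.9] | 40.3 shift [-18.3  17.9  63.4] | 68.4
```

Run:
```python
from h import *
o=st()
a=np.radians(35);Z=[np.cos(a)*.707,np.cos(a)*.707,-np.sin(a)];Rt=toolR(Z,[.7,-.7,0])
print(L2W([-200,-105,125]),L2W([-122,-27,48]));plan(L2W([-200,-105,160]),Rt,o)
```

```text
t 3.8 q [-0.21  0.01  1.84  0.    1.3  -0.08] tcpW [364.6   0.4 263.4] F [0.8 0.5 0.6] w 0.1
lane tcp [-297.8  -70.3  263.4] y [ 0.95 -0.3   0.  ] z [ 0. -0. -1.]
[466.94742924 -16.40398634 125.        ] [529.87435068  74.19514477  48.        ]
turn [-13.2  53.9  25.4] | 61.0 shift [ -3.8 103.7 103.5] | 146.5
```

Half of this first, to see how joint 4 behaves.

send_rows --targets '[[[-1.3,5.4,2.5,0,10,0,1],[-2.6,10.8,5,0,20,0,1],[-4,16,7.5,0,30,0,1],[-5.3,21.5,10,0,40,0,1],[-6.6,27,12.7,0,50,0,1]]]'

```text
time: 4.22
tool_pos: [415.2, -6.1, 264.2]
tcp_rot: [3.072, -0.484, 1.24]
contact_force: [0.2, 0.3, 0.3]
grip_width: 0.4
```

Run:
```python
from h import *
o=st()
a=np.radians(35);Z=[np.cos(a)*.707,np.cos(a)*.707,-np.sin(a)];Rt=toolR(Z,[.7,-.7,0])
plan(L2W([-200,-105,160]),Rt,o)
```

```text
t 4.22 q [-0.59  0.06  1.89  0.51  1.29 -0.41] tcpW [415.2  -6.1 264.2] F [0.2 0.3 0.3] w 0.4
lane tcp [-249.1  -85.7  264.2] y [ 0.86 -0.51  0.06] z [ 0.29  0.37 -0.88]
turn [-6.6 26.6 12.9] | 30.3 shift [-42.2  45.5  98.9] | 116.8
```

send_rows --targets '[[[-1.3,5.3,2.6,-8,9,20,1],[-2.6,10.6,5.2,-17,18,40,1],[-4,16,7.7,-25,27,60,1],[-5.3,21.3,10.3,-34,36,80,1],[-6.6,26.6,12.9,-42,45,99,1]]]'

```text
time: 4.63
tool_pos: [466.0, -16.9, 158.4]
tcp_rot: [-3.141, -0.957, 0.962]
contact_force: [0.1, 0.3, -0.4]
grip_width: 0.5
```

Run:
```python
from h import *
o=st()
a=np.radians(35);Z=[np.cos(a)*.707,np.cos(a)*.707,-np.sin(a)];Rt=toolR(Z,[.7,-.7,0])
plan(L2W([-177,-82,87]),Rt,o)
```

```text
t 4.63 q [-0.82  0.43  2.12  1.04  1.18 -0.94] tcpW [466.  -16.9 158.4] F [ 0.1  0.3 -0.4] w 0.5
lane tcp [-201.  -105.3  158.4] y [ 0.71 -0.71 -0.  ] z [ 0.58  0.58 -0.58]
turn [ 0.1  0.2 -0.1] | 0.2 shift [-39.1   0.5  68.5] | 78.9
```

send_rows --targets '[[[0,0,0,-10,0,20,1],[0,0,0,-20,0,40,1],[0,0,0,-28,0,61,1],[0,0,0,-28,0,61,1]]]'

```text
time: 4.97
tool_pos: [483.5, 13.5, 98.3]
tcp_rot: [-3.129, -0.954, 0.958]
contact_force: [-1.0, 0.9, 0.0]
grip_width: 0.4
```

Run:
```python
from h import *
o=st()
plan(L2W([-122,-27,48]),None,o)
save(cv2.resize(capture("side")[80:300,100:420],(800,550),interpolation=cv2.INTER_CUBIC),"s1")
```

```text
t 4.97 q [-0.73  0.57  2.15  1.18  1.06 -1.09] tcpW [483.5  13.5  98.3] F [-1.   0.9  0. ] w 0.4
lane tcp [-178.4  -78.5   98.3] y [ 0.71 -0.7  -0.01] z [ 0.57  0.58 -0.58]
turn [0. 0. 0.] | 0.0 shift [ 3.1  4.1 91.3] | 91.5
```

View pics/s1.png

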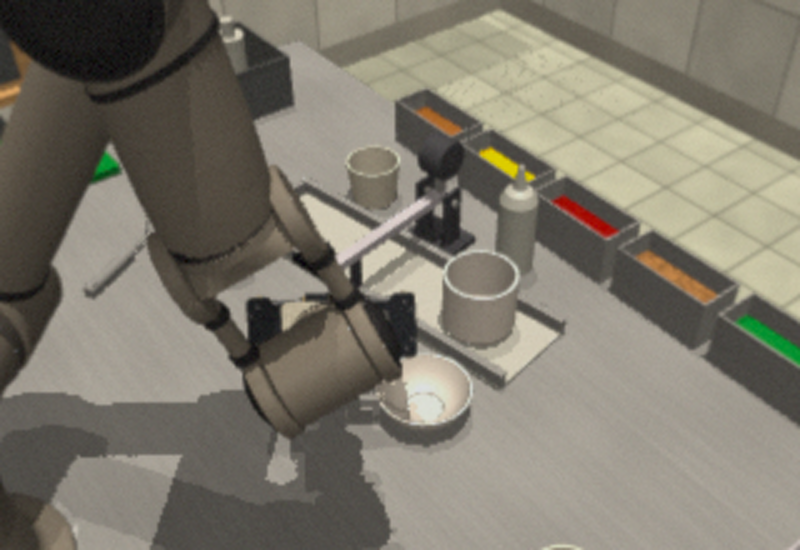

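Run:
```python
from h import *
save(np.hstack([cv2.resize(capture("top")[80:260,130:330],(400,360)),cv2.resize(capture("wrist"),(400,300))[:360] if 0 else cv2.copyMakeBorder(cv2.resize(capture("wrist"),(400,300)),0,60,0,0,cv2.BORDER_CONSTANT)]),"t1")
```

```text
(no output)
```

View pics/t1.png

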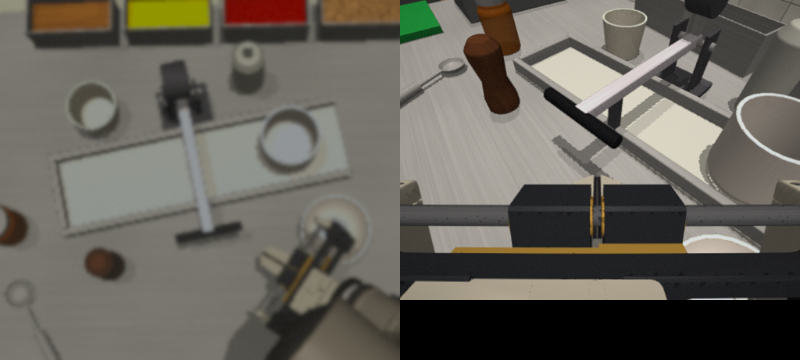

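send_rows --targets '[[[0,0,0,-3,1,22,1],[0,0,0,-3,2,45,1],[0,0,0,-3,3,68,1],[0,0,0,-3,4,91,1],[0,0,0,-3,4,91,1]]]'

```text
time: 5.53
tool_pos: [529.4, 70.9, 45.7]
tcp_rot: [-3.139, -0.955, 0.967]
contact_force: [-2.0, 0.7, -0.1]
grip_width: 0.1
```

Run:
```python
from h import *
o=st()
save(np.hstack([cv2.resize(capture("top")[80:260,130:330],(400,360)),cv2.copyMakeBorder(cv2.resize(capture("wrist"),(400,300)),0,60,0,0,cv2.BORDER_CONSTANT)]),"t2")
```

```text
t 5.53 q [-0.55  0.71  2.12  1.41  0.97 -1.2 ] tcpW [529.4  70.9  45.7] F [-2.   0.7 -0.1] w 0.1
lane tcp [-123.1  -30.2   45.7] y [ 0.71 -0.7  -0.  ] z [ 0.57  0.58 -0.58]
```

View pics/t2.png

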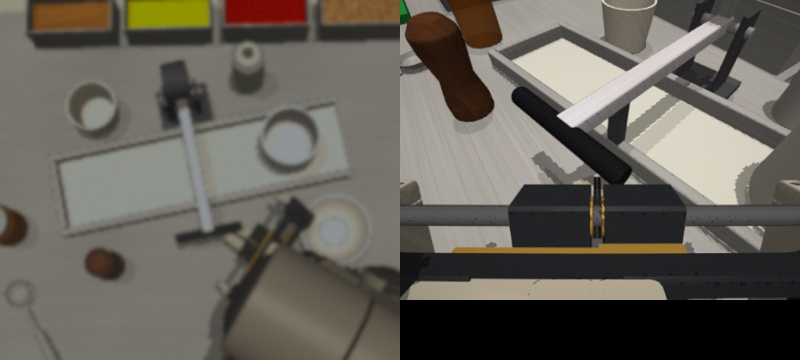

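Run:
```python
from h import *
cm=camera_model("wrist");o=get_obs()
print("tcp",proj(o["tool_pos"],cm))
for d in(-55,0,55):print(d,proj(L2W([-125,d,85]),cm))
save(capture("wrist"),"w2")
for l in("push_bar",):print(place_of(l,"wrist"))
```

```text
tcp [[251.24777987 240.95496686]]
-55 [[286.21177425 233.91367555]]
0 [[208.05475828 169.97008671]]
55 [[151.08693465 123.33346297]]
[{'location': [165.7, 208.4], 'conf': 0.68}, {'location': [33.2, 413.0], 'conf': 0.3}]
```

View pics/w2.png

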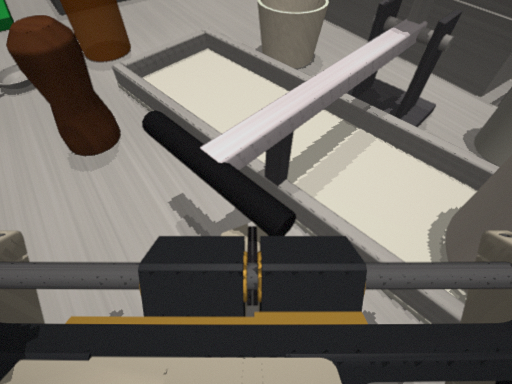

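send_rows --targets '[[[0,0,0,0,2,10,1],[0,0,0,0,4,20,1],[0,0,0,0,4,20,1]]]'

```text
time: 5.98
tool_pos: [541.9, 81.0, 33.8]
tcp_rot: [-3.139, -0.955, 0.964]
contact_force: [-1.0, 0.5, -0.1]
grip_width: 0.7
```

Run:
```python
from h import *
o=st()
Rc=R.from_euler("xyz",o["tcp_rot"]).as_matrix();Rl=R.from_euler("z",-lane()[2]).as_matrix()@Rc
# start: contact assumed after 12mm up
for dz in(8,14,20):print("up",dz,np.round(Rl.T@[0,0,dz],1))
for th in np.arange(.1,1.25,.1):
    d=np.array([235*(1-np.cos(th)),0,235*np.sin(th)]);print(round(th,2),d.round(),np.round(Rl.T@d,1))
save(capture("wrist"),"w3")
```

```text
t 5.98 q [-0.51  0.75  2.1   1.46  0.96 -1.21] tcpW [541.9  81.   33.8] F [-1.   0.5 -0.1] w 0.7
lane tcp [-108.9  -22.5   33.8] y [ 0.71 -0.71 -0.  ] z [ 0.57  0.58 -0.58]
up 8 [ 6.5 -0.  -4.6]
up 14 [11.4 -0.  -8.1]
up 20 [ 16.3  -0.  -11.6]
0.1 [ 1.  0. 23.] [ 19.6   0.8 -12.9]
0.2 [ 5.  0. 47.] [ 40.    3.2 -24.3]
0.3 [10.  0. 69.] [ 61.    7.3 -34.1]
0.4 [19.  0. 92.] [ 82.3  13.  -42.2]
0.5 [ 29.   0. 113.] [103.7  20.2 -48.6]
0.6 [ 41.   0. 133.] [125.1  28.9 -53.1]
0.7 [ 55.   0. 151.] [146.1  38.9 -55.7]
0.8 [ 71.   0. 169.] [166.7  50.2 -56.5]
0.9 [ 89.   0. 184.] [186.6  62.7 -55.3]
1.0 [108.   0. 198.] [205.5  76.3 -52.2]
1.1 [128.   0. 209.] [223.4  90.7 -47.2]
1.2 [150.   0. 219.] [240.  105.9 -40.5]
```

View pics/w3.png

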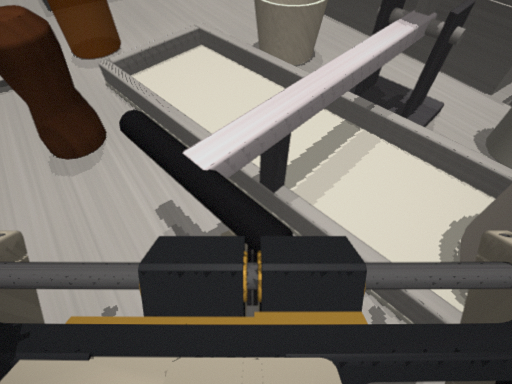

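The finger is now below the bar; its tip is hidden by the bar at ≈(255,235). Lifting in small steps.

send_rows --targets '[[[0,0,0,7,0,-5,1],[0,0,0,14,0,-10,1],[0,0,0,21,0,-14,1],[0,0,0,28,0,-19,1],[0,0,0,35,1,-24,1]]]'

```text
time: 6.45
tool_pos: [541.9, 80.8, 76.7]
tcp_rot: [-3.136, -0.954, 0.962]
contact_force: [0.4, 0.5, -0.9]
grip_width: 0.1
```

Run:
```python
from h import *
o=st()
save(capture("wrist"),"w4")
```

```text
t 6.45 q [-0.51  0.64  2.1   1.38  0.97 -1.07] tcpW [541.9  80.8  76.7] F [ 0.4  0.5 -0.9] w 0.1
lane tcp [-109.   -22.7   76.7] y [ 0.71 -0.7  -0.  ] z [ 0.57  0.58 -0.58]
```

View pics/w4.png

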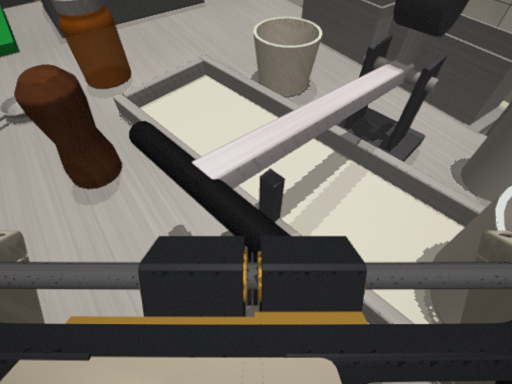

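send_rows --targets '[[[0,0,0,10,1,-6,1],[0,0,0,20,2,-11,1],[0,0,0,30,4,-16,1],[0,0,0,41,6,-21,1],[0,0,0,52,9,-26,1]]]'

```text
time: 6.92
tool_pos: [554.6, 82.8, 134.2]
tcp_rot: [-3.136, -0.954, 0.962]
contact_force: [-0.2, -0.9, -0.8]
grip_width: 0.7
```

Run:
```python
from h import *
o=st()
save(capture("wrist"),"w5")
```

```text
t 6.92 q [-0.49  0.52  2.04  1.28  1.01 -0.87] tcpW [554.6  82.8 134.2] F [-0.2 -0.9 -0.8] w 0.7
lane tcp [-96.1 -23.  134.2] y [ 0.71 -0.71 -0.  ] z [ 0.57  0.58 -0.58]
```

View pics/w5.png

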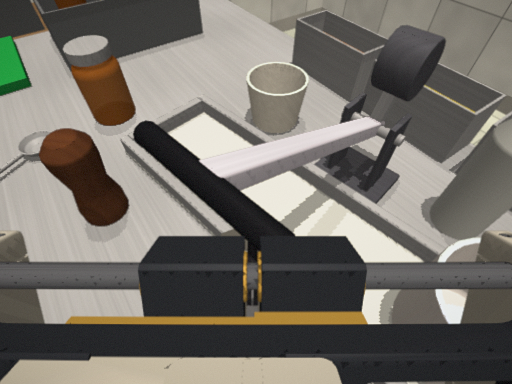

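The bar rides on the finger, with the arm at about 0.35 rad.

send_rows --targets '[[[0,0,0,13,4,-5,1],[0,0,0,26,8,-9,1],[0,0,0,39,13,-12,1],[0,0,0,51,18,-15,1],[0,0,0,63,23,-17,1]]]'

```text
time: 7.38
tool_pos: [586.7, 88.2, 195.2]
tcp_rot: [-3.137, -0.954, 0.963]
contact_force: [0.3, 0.4, -0.4]
grip_width: 0.8
```

Run:
```python
from h import *
o=st()
save(capture("wrist"),"w6")
```

```text
t 7.38 q [-0.45  0.44  1.92  1.19  1.05 -0.63] tcpW [586.7  88.2 195.2] F [ 0.3  0.4 -0.4] w 0.8
lane tcp [-63.6 -23.3 195.2] y [ 0.71 -0.7  -0.  ] z [ 0.57  0.58 -0.58]
```

View pics/w6.png

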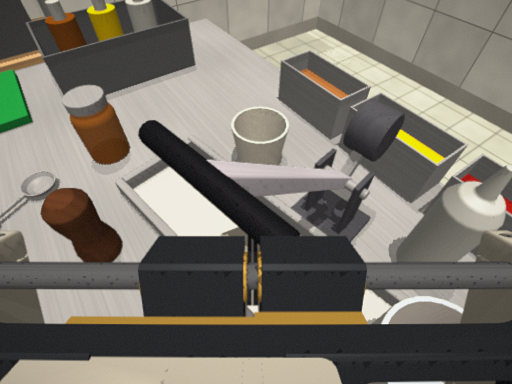

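send_rows --targets '[[[0,0,0,13,7,0,1],[0,0,0,26,14,0,1],[0,0,0,39,21,0,1],[0,0,0,51,29,0,1],[0,0,0,63,36,0,1]]]'

```text
time: 7.85
tool_pos: [637.2, 97.7, 246.0]
tcp_rot: [-3.136, -0.954, 0.963]
contact_force: [0.1, -0.2, -0.7]
grip_width: 0.4
```

Run:
```python
from h import *
o=st()
save(capture("wrist"),"w7")
```

```text
t 7.85 q [-0.39  0.43  1.74  1.13  1.08 -0.42] tcpW [637.2  97.7 246. ] F [ 0.1 -0.2 -0.7] w 0.4
lane tcp [-12.2 -22.9 246. ] y [ 0.71 -0.7  -0.  ] z [ 0.57  0.58 -0.58]
```

View pics/w7.png

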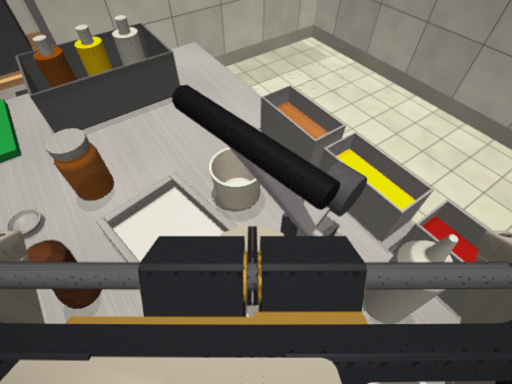

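The bar has left the finger and is swinging up by itself. Backing off along the tool.

send_rows --targets '[[[0,0,0,0,0,-20,1],[0,0,0,0,0,-40,1],[0,0,0,0,0,-60,1],[0,0,0,0,0,-80,1],[0,0,0,0,0,-100,1]]]'

```text
time: 8.32
tool_pos: [589.7, 30.0, 303.6]
tcp_rot: [-3.135, -0.955, 0.962]
contact_force: [0.4, -0.0, 0.3]
grip_width: 0.6
```

Run:
```python
from h import *
o=st()
print(W2L([0,0,0]))
plan(L2W([0,-330,200]),toolR([0,np.sin(np.radians(15)),-np.cos(np.radians(15))],[0,-1,0]),o)
plan(L2W([0,-330,200]),toolR([0,np.sin(np.radians(15)),-np.cos(np.radians(15))],[0,1,0]),o)
ims=[capture(n) for n in("top","side")]
save(np.hstack([cv2.resize(i[60:300,100:420],(400,300)) for i in ims]),"c1")
```

```text
t 8.32 q [-0.55  0.32  1.73  1.02  1.27 -0.37] tcpW [589.7  30.  303.6] F [ 0.4 -0.   0.3] w 0.6
lane tcp [-71.  -81.1 303.6] y [ 0.71 -0.7  -0.  ] z [ 0.57  0.58 -0.58]
[-656.63244238   -6.02624078    0.        ]
turn [ -8.4 -45.5  47.7] | 66.4 shift [-157.   226.1  -44. ] | 278.8
turn [  54.6  -10.1 -121.7] | 133.7 shift [-157.   226.1  -44. ] | 278.8
```

View pics/c1.png

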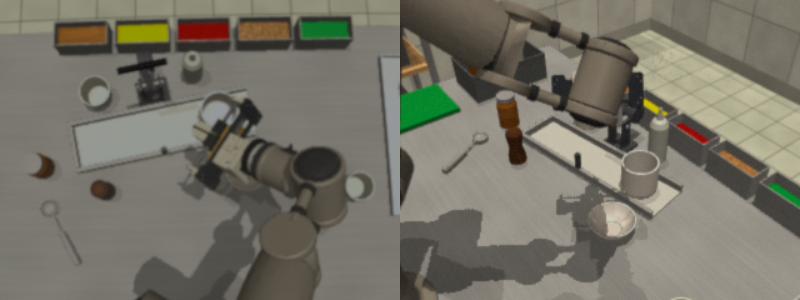

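Barrier is up: in the top view the bar is back over the post at ≈(142,65). Now I'll move behind the crock at the open end, with the fingertips leaning forward along the lane.

```bash
cat >> h.py <<'E'
T20=np.radians(20)
def RP(): return toolR([0,np.sin(T20),-np.cos(T20)],[0,-1,0])
E
python3 - <<'E'
from h import *
plan(L2W([-40,-245,220]),RP())
E
```

```text
turn [ -3.8 -43.5  49.5] | 66.0 shift [-123.3  136.2  -27.3] | 185.7
```

send_rows --targets '[[[-0.4,-4.3,4.9,-12,13,-3,1],[-0.8,-8.6,9.8,-24,26,-6,1],[-1.2,-13,14.8,-36,39,-9,1],[-1.5,-17.4,19.8,-48,52,-11,1],[-1.9,-21.7,24.7,-62,68,-14,1]]]'

```text
time: 8.83
tool_pos: [619.7, -46.7, 260.6]
tcp_rot: [-2.832, -0.498, 0.471]
contact_force: [0.3, 0.6, -0.1]
grip_width: 0.3
```

Run:
```python
from h import *
plan(L2W([-40,-245,220]),RP(),st())
```

```text
t 8.83 q [-0.49  0.44  1.42  0.6   1.32  0.36] tcpW [619.7 -46.7 260.6] F [ 0.3  0.6 -0.1] w 0.3
lane tcp [ -55.  -161.9  260.6] y [ 0.41 -0.87 -0.27] z [ 0.35  0.42 -0.84]
turn [ -2.  -21.5  24.7] | 32.8 shift [-27.8  89.4   4. ] | 93.7
```

send_rows --targets '[[[-0.4,-4.3,4.9,-6,18,1,1],[-0.8,-8.6,9.8,-11,36,2,1],[-1.2,-12.9,14.8,-17,54,3,1],[-1.6,-17.2,19.8,-22,72,4,1],[-2,-21.5,24.7,-28,89,4,1]]]'

```text
time: 9.25
tool_pos: [649.5, -125.3, 219.4]
tcp_rot: [-2.792, 0.001, 0.179]
contact_force: [0.9, -0.1, 0.0]
grip_width: 0.4
```

Run:
```python
from h import *
o=st()
plan(L2W([0,-250,100]),RP(),o)
ims=[capture(n) for n in("top","side")]
for n in("top","side"):
    cm=camera_model(n)
    for l,z in(("crock",6),("crock_mid",51),("push_bar",318)):
        r=place_of(l,n)[:1]
        if r:print(n,l,r[0]["conf"],W2L(atz(r[0]["location"],cm,z)).round(1))
save(np.hstack([cv2.resize(i[60:300,100:420],(400,300)) for i in ims]),"c2")
```

```text
t 9.25 q [-0.44  0.72  0.96  0.28  1.67  0.95] tcpW [ 649.5 -125.3  219.4] F [ 0.9 -0.1  0. ] w 0.4
lane tcp [ -39.7 -244.6  219.4] y [ 0.   -0.94 -0.34] z [-0.    0.34 -0.94]
turn [-0.   0.1  0. ] | 0.1 shift [ 39.8  46.  110.3] | 125.9
top crock 0.81 [  11.  -146.7    6. ]
top crock_mid 0.89 [  10.4 -158.3   51. ]
top push_bar 0.74 [ 74.4  -3.  318. ]
side crock 0.71 [  -3.4 -157.9    6. ]
side crock_mid 0.86 [  -8.8 -174.3   51. ]
```

View pics/c2.png

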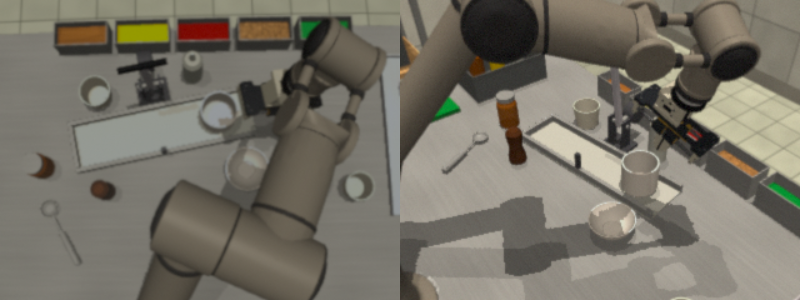

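send_rows --targets '[[[0,0,0,10,12,28,1],[0,0,0,20,24,55,1],[0,0,0,30,36,83,1],[0,0,0,40,48,110,1],[0,0,0,40,48,110,1]]]'

```text
time: 10.07
tool_pos: [688.4, -124.7, 95.6]
tcp_rot: [-2.788, 0.003, 0.181]
contact_force: [-0.8, 0.6, -1.8]
grip_width: 0.4
```

Run:
```python
from h import *
o=st()
plan(L2W([2,-254,30]),RP(),o)
ims=[capture(n) for n in("side","wrist")]
save(np.hstack([cv2.resize(i,(400,300)) for i in ims]),"c3")
```

```text
t 10.07 q [-0.42  0.88  0.97  0.29  1.5   0.92] tcpW [ 688.4 -124.7   95.6] F [-0.8  0.6 -1.8] w 0.4
lane tcp [  -1.2 -250.8   95.6] y [ 0.   -0.94 -0.35] z [-0.    0.35 -0.94]
turn [-0.3  0.2  0.1] | 0.3 shift [ 3.4 25.7 60.4] | 65.7
```

View pics/c3.png

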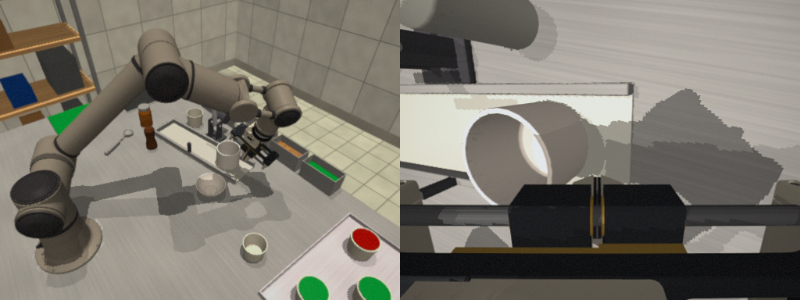

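send_rows --targets '[[[0,0,0,1,8,18,1],[0,0,0,2,16,36,1],[0,0,0,3,25,60,1],[0,0,0,3,25,60,1]]]'

```text
time: 10.5
tool_pos: [692.8, -128.3, 35.5]
tcp_rot: [-2.791, -0.002, 0.18]
contact_force: [-0.6, 0.1, -1.1]
grip_width: 0.5
```

Run:
```python
from h import *
o=st()
plan(L2W([2,-225,32]),RP(),o)
save(capture("side")[100:300,200:400].repeat(3,0).repeat(3,1)[:600],"c4")
```

```text
t 10.5 q [-0.42  0.95  1.    0.29  1.4   0.89] tcpW [ 692.8 -128.3   35.5] F [-0.6  0.1 -1.1] w 0.5
lane tcp [   2.4 -255.1   35.5] y [ 0.   -0.94 -0.34] z [ 0.    0.34 -0.94]
turn [-0.1 -0.1  0.1] | 0.1 shift [ -0.4 -27.1  13.6] | 30.3
```

View pics/c4.png

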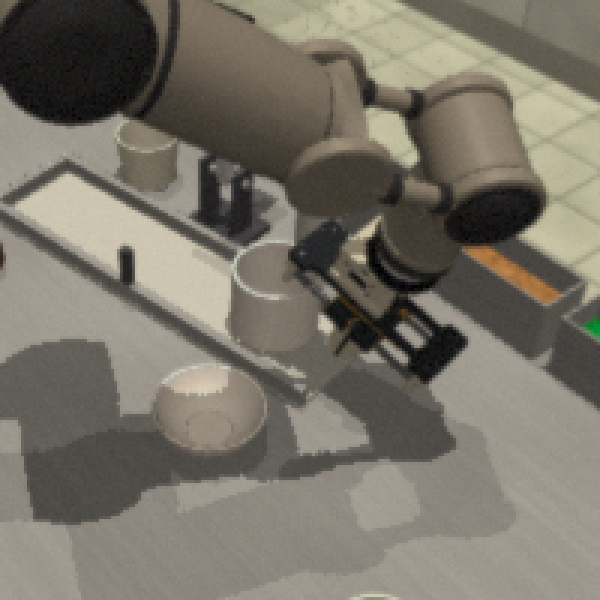

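send_rows --targets '[[[0,0,0,0,-6,4,1],[0,0,0,0,-12,6,1],[0,0,0,0,-18,8,1],[0,0,0,0,-23,10,1],[0,0,0,0,-28,12,1]]]'

```text
time: 10.97
tool_pos: [689.2, -97.7, 36.4]
tcp_rot: [-2.794, -0.006, 0.181]
contact_force: [-0.0, 0.2, 0.0]
grip_width: 0.4
```

send_rows --targets '[[[0,0,0,0,-5,2,1],[0,0,0,0,-10,4,1],[0,0,0,0,-15,6,1],[0,0,0,0,-20,8,1],[0,0,0,0,-25,9,1]]]'

```text
time: 11.38
tool_pos: [684.0, -72.1, 35.0]
tcp_rot: [-2.793, -0.004, 0.18]
contact_force: [0.8, -1.3, -1.0]
grip_width: 0.5
```

Run:
```python
from h import *
o=st()
i=capture("side");cm=camera_model("side")
for l,z in(("crock",6),("crock_mid",51)):
        r=place_of(l,"side")[:1]
        if r:print(l,r[0]["conf"],W2L(atz(r[0]["location"],cm,z)).round(1))
save(i[100:300,200:400].repeat(3,0).repeat(3,1)[:600],"c5")
```

```text
t 11.38 q [-0.36  0.9   1.11  0.31  1.32  0.93] tcpW [684.  -72.1  35. ] F [ 0.8 -1.3 -1. ] w 0.5
lane tcp [   3.7 -198.3   35. ] y [ 0.   -0.94 -0.34] z [ 0.    0.34 -0.94]
crock 0.56 [  -2.9 -130.7    6. ]
crock_mid 0.73 [   5.9 -142.1   51. ]
```

View pics/c5.png

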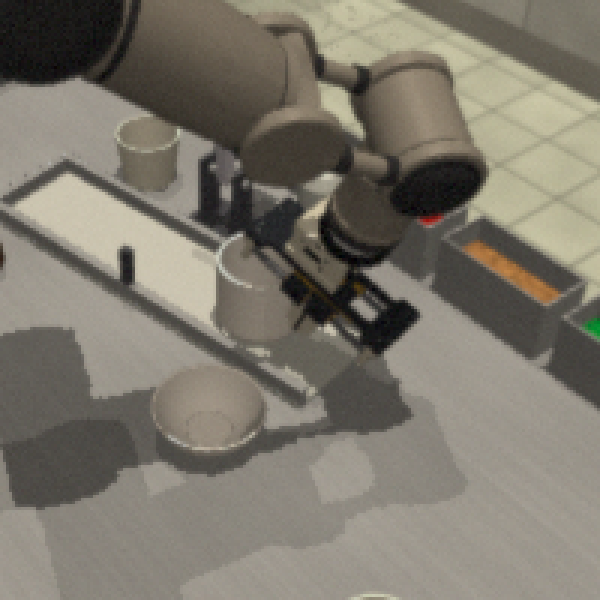

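send_rows --targets '[[[0,0,0,0,-6,2,1],[0,0,0,-1,-13,5,1],[0,0,0,-1,-20,7,1],[0,0,0,-2,-27,10,1],[0,0,0,-2,-34,12,1]]]'

```text
time: 11.95
tool_pos: [675.2, -36.3, 35.1]
tcp_rot: [-2.793, -0.003, 0.18]
contact_force: [0.3, -2.2, -0.9]
grip_width: 0.5
```

send_rows --targets '[[[0,0,0,0,-7,2,1],[0,0,0,-1,-14,5,1],[0,0,0,-1,-21,7,1],[0,0,0,-2,-28,10,1],[0,0,0,-2,-35,13,1]]]'

```text
time: 12.37
tool_pos: [667.0, -0.3, 35.4]
tcp_rot: [-2.793, -0.005, 0.18]
contact_force: [-0.1, -3.5, 2.4]
grip_width: 0.3
```

Run:
```python
from h import *
o=st()
i=capture("side");cm=camera_model("side")
for l,z in(("crock",6),("crock_mid",51)):
        r=place_of(l,"side")[:1]
        if r:print(l,r[0]["conf"],W2L(atz(r[0]["location"],cm,z)).round(1))
j=capture("top")
save(np.hstack([i[80:280,170:370].repeat(2,0).repeat(2,1),j[80:280,150:350].repeat(2,0).repeat(2,1)]),"c6")
```

```text
t 12.37 q [-0.27  0.85  1.23  0.33  1.24  0.99] tcpW [ 6.67e+02 -3.00e-01  3.54e+01] F [-0.1 -3.5  2.4] w 0.3
lane tcp [  -0.3 -124.6   35.4] y [ 0.   -0.94 -0.34] z [ 0.    0.34 -0.94]
crock 0.87 [  2.5 -59.1   6. ]
crock_mid 0.68 [  7.9 -72.   51. ]
```

View pics/c6.png

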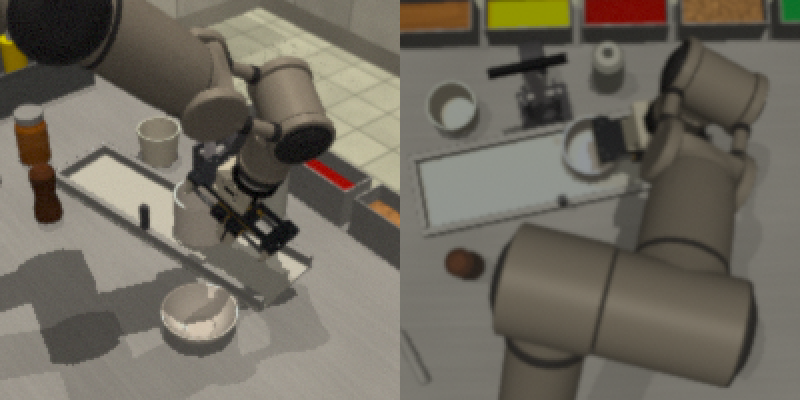

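The crock is sliding with a force of only about 3 N. The wrist housing will get close to the raised bar, so I'm leaning the tool 10° more to gain clearance.

send_rows --targets '[[[3,0,0,0,0,-2,1],[6,0,0,0,-1,-3,1],[10,0,0,0,-2,-5,1],[10,0,0,0,-2,-5,1]]]'

```text
time: 12.9
tool_pos: [667.0, -2.8, 39.6]
tcp_rot: [-2.616, -0.003, 0.177]
contact_force: [-0.9, -1.2, -0.9]
grip_width: 0.2
```

Run:
```python
from h import *
o=st()
Rc=R.from_euler("xyz",o["tcp_rot"]).as_matrix();Rl=R.from_euler("z",-lane()[2]).as_matrix()@Rc
print(Rl.T@[0,35,0])
```

```text
t 12.9 q [-0.33  0.9   1.17  0.46  1.37  0.9 ] tcpW [667.   -2.8  39.6] F [-0.9 -1.2 -0.9] w 0.2
lane tcp [  -0.7 -127.1   39.6] y [ 0.   -0.86 -0.5 ] z [ 0.    0.5  -0.86]
[ -0.04270999 -30.27067918  17.56940973]
```

send_rows --targets '[[[0,0,0,0,-6,3,1],[0,0,0,0,-12,7,1],[0,0,0,-1,-18,10,1],[0,0,0,-1,-24,14,1],[0,0,0,-1,-30,17,1]]]'

```text
time: 13.32
tool_pos: [659.5, 34.5, 41.0]
tcp_rot: [-2.619, -0.004, 0.181]
contact_force: [-0.2, -1.6, -0.5]
grip_width: 0.3
```

send_rows --targets '[[[0,0,0,0,-6,3,1],[0,0,0,0,-12,7,1],[0,0,0,-1,-18,10,1],[0,0,0,-1,-24,14,1],[0,0,0,-1,-30,17,1]]]'

```text
time: 13.73
tool_pos: [652.3, 67.3, 41.0]
tcp_rot: [-2.619, -0.004, 0.18]
contact_force: [-1.3, -2.3, 0.0]
grip_width: 0.6
```

Run:
```python
from h import *
o=st()
i=capture("side");cm=camera_model("side")
for l,z in(("crock",6),("crock_mid",51)):
        r=place_of(l,"side")[:1]
        if r:print(l,r[0]["conf"],W2L(atz(r[0]["location"],cm,z)).round(1))
j=capture("top")
save(np.hstack([i[80:280,170:370].repeat(2,0).repeat(2,1),j[80:280,150:350].repeat(2,0).repeat(2,1)]),"c7")
```

```text
t 13.73 q [-0.24  0.86  1.27  0.5   1.29  0.94] tcpW [652.3  67.3  41. ] F [-1.3 -2.3  0. ] w 0.6
lane tcp [ -2.7 -55.5  41. ] y [ 0.   -0.87 -0.5 ] z [ 0.    0.5  -0.87]
crock 0.68 [-4.3  3.2  6. ]
crock_mid 0.96 [ 5.   3.9 51. ]
```

View pics/c7.png

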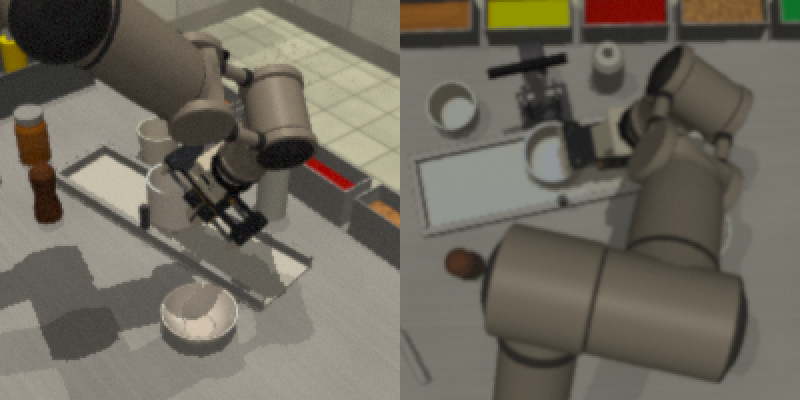

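Run:
```python
from h import *
ct,cs=camera_model("top"),camera_model("side")
for a,b in(((132,322),(155,312)),((116,281),(115,307))):
    o1,v1=ray(a,ct);o2,v2=ray(b,cs)
    A=np.c_[v1,-v2];s=np.linalg.lstsq(A,o2-o1,rcond=None)[0]
    p,q=o1+v1*s[0],o2+v2*s[1];print(W2L(p).round(),W2L(q).round())
for z in(200,250,300,350):print(z,W2L(atz((116,281),ct,z)).round(),W2L(atz((103,284),ct,z)).round())
print([ (z,W2L(atz((110,254),ct,z)).round()) for z in(0,175)])
```

```text
[ -25. -274.  309.] [ -42. -259.  302.]
[  27. -168.  355.] [  36. -177.  359.]
200 [  75. -188.  200.] [ 113. -206.  200.]
250 [  59. -182.  250.] [  96. -199.  250.]
300 [  44. -176.  300.] [  79. -192.  300.]
350 [  28. -169.  350.] [  62. -184.  350.]
[(0, array([ 178., -123.,    0.])), (175, array([ 118., -113.,  175.]))]
```

The housing is about 330 mm high and would end at lane y ≈ -105, so it clears both the bar (-55) and the bottle. Continuing the push.

send_rows --targets '[[[0,0,0,0,-6,3,1],[0,0,0,0,-12,7,1],[0,0,0,0,-18,10,1],[0,0,0,1,-24,14,1],[0,0,0,1,-30,17,1]]]'

```text
time: 14.35
tool_pos: [647.6, 101.5, 41.4]
tcp_rot: [-2.619, -0.005, 0.18]
contact_force: [-0.5, -2.2, -0.5]
grip_width: 0.4
```

send_rows --targets '[[[0,0,0,0,-6,3,1],[0,0,0,0,-12,7,1],[0,0,0,0,-18,10,1],[0,0,0,1,-23,13,1],[0,0,0,1,-27,15,1]]]'

```text
time: 14.77
tool_pos: [642.8, 132.3, 41.7]
tcp_rot: [-2.618, -0.004, 0.18]
contact_force: [0.0, -1.9, -0.5]
grip_width: 0.2
```

Run:
```python
from h import *
o=st()
i=capture("side");cm=camera_model("side")
for l,z in(("crock",6),("crock_mid",51)):
        r=place_of(l,"side")[:1]
        if r:print(l,r[0]["conf"],W2L(atz(r[0]["location"],cm,z)).round(1))
j=capture("top")
save(np.hstack([i[80:280,170:370].repeat(2,0).repeat(2,1),j[80:280,150:350].repeat(2,0).repeat(2,1)]),"c8")
```

```text
t 14.77 q [-0.15  0.83  1.32  0.53  1.22  1.  ] tcpW [642.8 132.3  41.7] F [ 0.  -1.9 -0.5] w 0.2
lane tcp [-0.6 10.1 41.7] y [ 0.   -0.87 -0.5 ] z [ 0.    0.5  -0.87]
crock 0.72 [-2.4 72.   6. ]
crock_mid 0.81 [ 8.8 49.5 51. ]
```

View pics/c8.png

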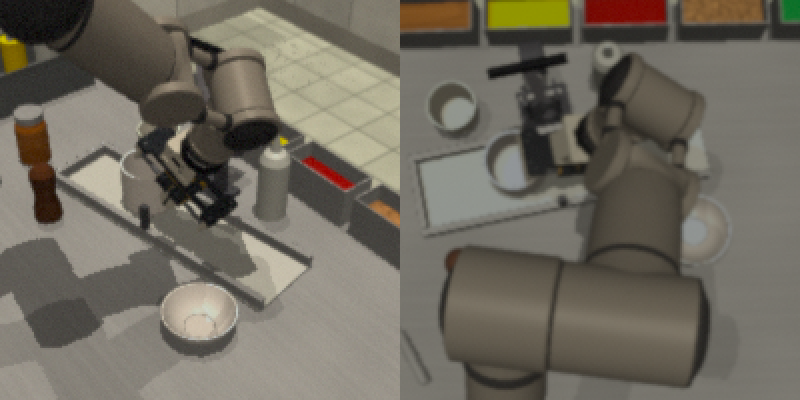

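send_rows --targets '[[[0,0,0,0,-5,3,1],[0,0,0,0,-10,6,1],[0,0,0,0,-14,8,1],[0,0,0,0,-16,9,1]]]'

```text
time: 15.3
tool_pos: [639.4, 150.2, 42.0]
tcp_rot: [-2.618, -0.004, 0.18]
contact_force: [0.0, -1.8, -0.5]
grip_width: 0.6
```

send_rows --targets '[[[0,0,0,0,7,-4,1],[0,0,0,0,17,-10,1],[0,0,0,0,35,-20,1],[0,0,0,0,60,-35,1],[0,0,0,0,87,-50,1]]]'

```text
time: 15.72
tool_pos: [657.8, 49.5, 42.2]
tcp_rot: [-2.618, -0.005, 0.181]
contact_force: [-0.1, -0.8, 0.4]
grip_width: 0.1
```

Run:
```python
from h import *
o=st()
i=capture("side");cm=camera_model("side")
for l,z in(("crock",6),("crock_mid",51)):
        r=place_of(l,"side")[:1]
        if r:print(l,r[0]["conf"],W2L(atz(r[0]["location"],cm,z)).round(1))
j=capture("top")
save(np.hstack([i[80:280,170:370].repeat(2,0).repeat(2,1),j[80:280,150:350].repeat(2,0).repeat(2,1)]),"c9")
```

```text
t 15.72 q [-0.27  0.87  1.24  0.49  1.31  0.93] tcpW [657.8  49.5  42.2] F [-0.1 -0.8  0.4] w 0.1
lane tcp [ -0.5 -74.   42.2] y [ 0.   -0.87 -0.5 ] z [ 0.    0.5  -0.87]
crock 0.76 [ 4.7 86.5  6. ]
crock_mid 0.97 [12.4 82.5 51. ]
```

View pics/c9.png

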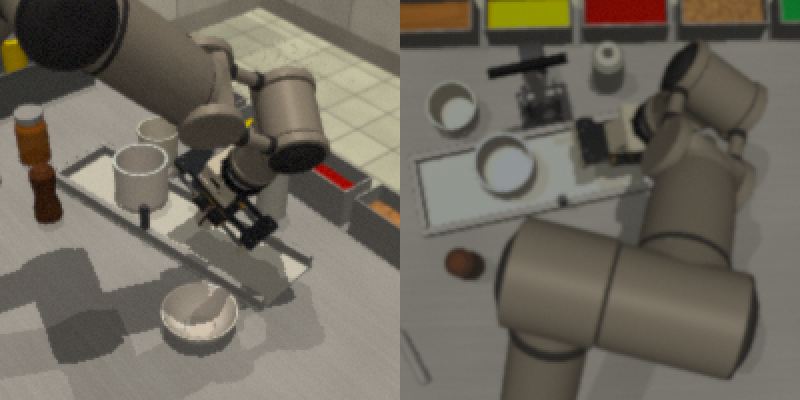

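The crock stands at lane y ≈ 82 and the barrier is up. I'll lift clear and check everything.

send_rows --targets '[[[0,0,0,0,15,-25,1],[0,0,0,0,30,-50,1],[0,0,0,0,45,-75,1],[0,0,0,0,60,-100,1],[0,0,0,0,60,-100,1]]]'

```text
time: 16.33
tool_pos: [677.6, -54.0, 101.5]
tcp_rot: [-2.623, -0.009, 0.177]
contact_force: [1.0, 0.5, 1.3]
grip_width: 0.6
```

Run:
```python
from h import *
o=st();ims={}
for n in("top","side"):
    ims[n]=capture(n);cm=camera_model(n)
    for l,z in[("push_bar",318),("crock",6),("crock_mid",51),("mill",0),("low_bowl",0),("squeeze_bottle",0),("tub",0),("oil_jar",0),("spoon",0),("small_tub",0)]:
        r=place_of(l,n)[:1]
        if r:
            p=atz(r[0]["location"],cm,z);print(n,l,round(r[0]["conf"],2),p.round(),W2L(p).round())
save(np.hstack([cv2.resize(i[40:310,90:410],(400,338)) for i in ims.values()]),"d1")
```

```text
t 16.33 q [-0.39  0.87  1.04  0.44  1.53  0.91] tcpW [677.6 -54.  101.5] F [1.  0.5 1.3] w 0.6
lane tcp [   0.7 -179.4  101.5] y [ 0.   -0.87 -0.5 ] z [ 0.01  0.5  -0.87]
top push_bar 0.57 [723. 140. 318.] [ 80.   3. 318.]
top crock 0.85 [642. 207.   6.] [12. 84.  6.]
top crock_mid 0.75 [646. 216.  51.] [17. 92. 51.]
top mill 0.76 [481. 286.   0.] [-133.  190.    0.]
top low_bowl 0.69 [ 518. -106.    0.] [-166. -203.    0.]
top squeeze_bottle 0.8 [819.  25.   0.] [ 154. -127.    0.]
top tub 0.85 [751. 305.   0.] [137. 161.   0.]
top oil_jar 0.77 [550. 475.   0.] [-31. 364.   0.]
top spoon 0.65 [377. 402.   0.] [-214.  323.    0.]
top small_tub 0.72 [ 471. -411.    0.] [-267. -494.    0.]
side push_bar 0.6 [ 358. -326.  318.] [-362. -390.  318.]
side crock 0.66 [632. 221.   6.] [  5. 100.   6.]
side crock_mid 0.61 [ 497. -147.   51.] [-194. -239.   51.]
side mill 0.68 [473. 285.   0.] [-141.  190.    0.]
side low_bowl 0.96 [ 518. -105.   -0.] [-166. -201.   -0.]
side tub 0.25 [672. 262.  -0.] [ 52. 133.  -0.]
side oil_jar 0.81 [550. 434.   0.] [-39. 323.   0.]
side spoon 0.58 [361. 400.   0.] [-230.  323.    0.]
side small_tub 0.73 [ 480. -401.    0.] [-255. -486.    0.]
```

View pics/d1.png

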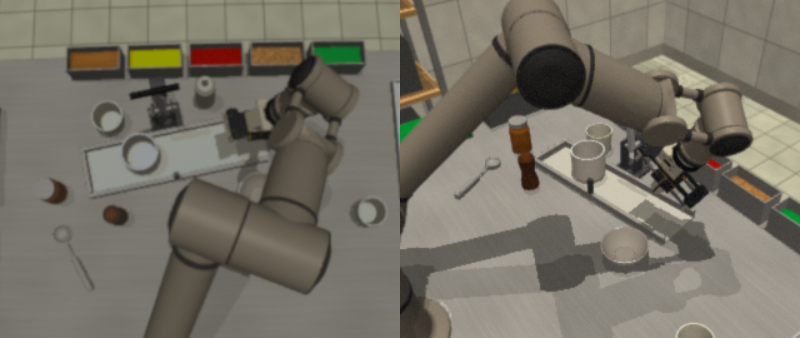

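```bash
python3 -c "
from plant import *
print(close_job())"
```

```text
the job is handed in; nothing more can be done
None
```

The barrier is up and the crock now stands past it in the lane. I handed the job in at about 17 s of the 56 s allowed. No verdict was reported.

**What I did:** I hooked the closed fingertips under the push bar and lifted it along its arc until it swung up by itself. Then I pushed the crock along the lane from the open end, low on its wall, with about 2–3.5 N measured at the wrist. After that I backed off and lifted clear.

**What the last checks showed:**
- **Barrier:** the push bar was seen at lane x ≈ 80 mm, where the fully raised arm should put it (82 mm).
- **Crock:** it stands upright between the rails. The readings I trust put its centre 82–100 mm beyond the barrier; 60 mm is needed.
- **Bystanders:** all are upright and look unmoved in the pictures.

**Checks that disagreed:**
- **Crock and push bar:** in the final side view, the detector placed the middle of the crock and the push bar far from where the pictures show them. The arm was partly in the way, and I set those two readings aside as false.
- **Tub:** the final side-view reading had low confidence (0.25) and was wrong; the top view shows it unmoved.
- **Bowl:** it read 8–20 mm from its first position, but its place in the side picture had not changed, so I took that as detector noise.
- **Squeeze bottle:** the detector found it only in the final top view, about 5 mm from its first top-view reading.

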